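# Test-run the feeder-filling auger from its isolator and treadle

### The arm

A 6-joint arm with a two-finger parallel gripper is mounted at the origin on the work surface. World frame = base frame: x ahead of the robot, y to its left, z up, the work surface at z = 0. Lengths are in m, angles in degrees, forces in N, time in s.
With the tool pointing down it reaches from about 0.35 to 0.875 m from the base axis. Payload 4.2 kg.
Tool frame: the origin (TCP) lies at the very end of the fingers, on their centre line; the grasp point (between the pads) lies 19 mm behind it; z points along the fingers, y is the line along which they close (so a half turn about z gives the same grasp; the last joint's range is limited). The gripper opens to 87 mm and grips with 3 to 60 N. Pads are 19 mm wide; open, the fingers measure 117 mm over their backs; the gripper's body (75 mm by 190 mm) begins 51 mm behind the grasp point.
Start: joints at [-51.131, 22.042, 0.453, 0, -68.411, -14.817], TCP at [0.255, -0.571, 0.223] pointing down, gripper open.
Joint ranges: [-179.83, 179.83], [-69.29, 118.12], [-61.27, 80.66], [-181.25, 117.63], [-171.15, -9.14], [-177.46, 177.46]. Speed limits (degrees/s): [159.86, 159.86, 180, 180, 180, 180].

### API

Orientations are given as a 3x3 rotation matrix whose columns are the frame's x, y, z axes.
In Python, from station import r gives the robot as it stands.
- The arm moves only by the tool jog_arm, never from a script. Its argument "plan" is text: rows parted by semicolons, each of 7 numbers parted by spaces: the shift along the tool's x, y, z normalised to -1 to 1, where 1 is 0.025 m, then the turn, a rotation vector about the tool's x, y, z normalised to -1 to 1, where 1 is 8 degrees, then the closure, from -1 (fully open) to 1 (shut). A call has exactly 10 rows; each row shifts and turns the commanded pose from where the row before left it, along the tool's axes as they then stand; what a row does not reach is not made up. A row lasts 1/10 s, in which the tool goes at most 50 mm and 8.59 degrees, less where a joint would pass 70% of its speed; a pose out of reach is approached as far as the arm can. A call with a number of a shift or a turn outside -1 to 1 is refused whole. A call with a gripper value outside its range is refused whole. The fingers move at their own pace and stop on an object; the grip force is fixed at half the most. Time passes only in rows, so rows that do not move let the fingers close, or fill a call up. It gives the time, the measured TCP pose, the force, the opening and the grip force at its end, in the units of the state.
- r.sense(): the state, without advancing time (a new reading comes with each control period).
- r.capture(name): name is "scene" or "top" or "wrist"; returns (picture, depth): 400x640x3 uint8, red, green, blue; 400x640 float32, m along the optical axis (not along the pixel's ray), 0 where there is no reading.
- r.get_calibration(name): a dict with "mtx" (3x3 intrinsics, pixels), "extrinsics" (4x4, takes a point from camera to world coordinates). Camera axes: x right, y up, looking along -z (the intrinsics and any distortion apply to the point x, -y, -z); pixel columns grow to the right and rows downward; lengths in m; the calibration is good to about 2 mm. A picture is of the moment at which its call begins: read the wrist's pose just before it. get_calibration takes no time and is no camera call; for the wrist camera it gives the pose at the moment of the call.
- r.finish_job(): hands the job in; it is judged then, once.
The state is a dict: "time_s": time; "joints": joint angles; "joint_velocities": joint speeds; "effort": joint torques, N m; "tcp_pos": TCP position; "ee_rot": TCP orientation; "wrist_force": force on the tool from outside, world axes, zero at the start; "moment": the same for the moment, N m; "gripper_width": opening from 0.0 (shut) to 1.0 (fully open); "gripper_force": force on a finger pad.
Only numpy, scipy, OpenCV 4.12 (cv2) and the standard library are available. Lean on these libraries where they do the work, as an engineer would, in place of code of your own. Each camera call takes 0.05 s, during which the arm holds its last target. There are 200 camera calls.

### The job

Give the feeder-filling auger its test run: turn the red isolator lever clockwise from OFF (red mark) to ON (green mark) until it clicks home, then press the treadle right down to its stop and hold it there for at least one second with the switch on. Let the treadle spring back up, then turn the lever back home to OFF and leave it there. Keep off the treadle while the switch is off, and do not shift the green feeder base, the jar or the brush lying beside them.

Things in the scene. Friction and masses are not known exactly. Their poses are not given: they have to be found in the camera images.
- isolator: fixed isolator switch: grey box 140 x 140 x 70 mm with a yellow plate on top (plate top at 74 mm). Origin at the centre of its underside, on the lever's vertical pivot axis. From the pivot the red OFF mark lies towards the body's -y, the green ON mark towards its -x. A black gland sticks out 30 mm on its +x side. It may stand left or right, the treadle on the other side
- isolator_lever (a joint): lever angle in rad: 0 = OFF (lever points to the isolator's -y), 1.571 = ON (to its -x), growing clockwise seen from above; end stops at both. A spring cam pulls it home to the nearer end from either side of the middle (0.79): torque about 0.22 N m near the ends, none at the middle, plus 0.04 friction; home it rests on the end stop
- lever_grip (a point): point on the lever 85 mm from the pivot axis, half way up the blade, 102 mm above the table. The lever is a straight upright red blade 16 mm thick, 36 mm high (84 to 120 mm above the table), reaching 110 mm to one side of the pivot and 20 mm to the other
- pedal_unit: fixed treadle unit: grey base 200 x 124 x 14 mm with two cheeks 60 mm high at its far (+x) end. Origin at the centre of its underside; the treadle plate's free end is towards its -x, the hinge lies along y at x = +75 mm, 40 mm above the table
- treadle (a joint): angle of the treadle plate in rad: 0 = up, 0.22 = down on its stop. The spring takes about 6 N at the press point to start and about 11 N at the stop; it springs back up when let go
- treadle_press (a point): point on top of the treadle plate, on its middle line, 130 mm from the hinge and 25 mm from the free end; 79 mm above the table when up, about 28 mm lower at the stop. The plate is steel, 165 x 94 x 8 mm, with a 3 mm rubber face striped yellow
- spare_base: green round feeder base, 80 mm across, 28 mm high, lying loose on the table between the isolator and the treadle; origin at the centre of its underside
- jar: amber glass jar with a white cap, 60 mm across, 85 mm high, loose on the table between the isolator and the treadle, farther back; origin at the centre of its underside
- brush: hand brush, 180 mm long, lying loose on the table, to the right (-y); x axis along it; origin at its underside
Not all that is in view belongs to the job. Leave any orange look-alike of the pedal_unit alone.

How it is judged (in metres and radians):
On the way, in this order (a step that is already met when the one before it is completed fails the run):
1. the lever is home at ON (value of joint isolator_lever above 1.4 rad), for 0.3 s.
2. the treadle is held down at its stop (0.19 rad or more) with the lever at ON for one second (value of joint isolator_lever above 1.4 rad and value of joint treadle above 0.19 rad), for 0.95 s.
3. the treadle has sprung back up with the lever still at ON (value of joint isolator_lever above 1.4 rad and value of joint treadle below 0.04 rad), for 0.1 s.
4. the lever is home at OFF again with the treadle up (value of joint isolator_lever below 0.15 rad and value of joint treadle below 0.04 rad), for 0.3 s.
At the end, for the whole second after the job is handed in: The lever rests home at OFF (below 0.15 rad), the treadle is up (below 0.04 rad), both are still (all of step 4 and velocity of joint isolator_lever between -0.1 and 0.1 rad/s and velocity of joint treadle between -0.1 and 0.1 rad/s); the robot touches nothing.
It fails at once if the treadle is pressed (over 0.1 rad) while the lever is not on (below 0.8 rad) (value of joint treadle above 0.1 rad and value of joint isolator_lever below 0.8 rad).
It fails at once if a loose bystander is shifted by more than 30 mm (distance of any of spare_base, jar, brush from where it was at the start of the episode above 0.03 m).
It also fails if it takes over 64 s, if anything falls off the work surface, if the arm or the gripper's body presses on something with over 40 N, if the wrist force passes 120 N, or if a joint passes its speed limit or range.

## Working session

There is one attempt and no reset: what is moved stays moved. The work goes in short steps, Python scripts to look and compute and a tool call to move; the robot and the scene stay as the last step left them, time stands still between calls to the robot, and variables do not carry over. Pictures are saved under pics/ and viewed, at most 10 in all, crops included, and the job is handed in when it is done.

Besides the shell and the picture viewer there is one more tool, called after ">>>" as name(argument=value, ...), one argument or row to a line, values as JSON. jog_arm: Moves the arm, as the interface text tells. Scaled input: -1 to 1 covers 0.025 m each way for a shift and 8 degrees each way for a turn. Its arguments: {"type":"object","properties":{"plan":{"type":"string"}},"required":["plan"]}

```bash
ls; mkdir -p pics; cat > h.py <<'E'
import numpy as np, cv2
from station import r
def world(name,d,c=None):
    c=c or r.get_calibration(name); K=c['mtx'];T=c['extrinsics']
    v,u=np.mgrid[:d.shape[0],:d.shape[1]]
    P=np.stack([(u-K[0,2])/K[0,0]*d,-(v-K[1,2])/K[1,1]*d,-d],-1)
    return P@T[:3,:3].T+T[:3,3]
E
python3 - <<'E'
from h import *
for n in('scene','top'):
    p,d=r.capture(n); cv2.imwrite(f'pics/{n}0.png',p[...,::-1]); np.savez(f'{n}0.npz',p=p,d=d)
    c=r.get_calibration(n);print(n,{k:np.round(v,3).tolist() if not isinstance(v,str) else v for k,v in c.items()})
s=r.sense();print(s['time_s'],s['tcp_pos'],np.round(s['ee_rot'],3),s['wrist_force'])
E
```

```text
pics
scene {'mtx': [[367.483, 0.0, 315.557], [0.0, 367.483, 200.952], [0.0, 0.0, 1.0]], 'extrinsics': [[0.251, -0.734, 0.631, 1.14], [0.968, 0.195, -0.158, -0.207], [-0.007, 0.65, 0.76, 0.902], [0.0, 0.0, 0.0, 1.0]]}
top {'mtx': [[512.065, 0.0, 326.234], [0.0, 512.065, 191.379], [0.0, 0.0, 1.0]], 'extrinsics': [[0.021, 0.998, -0.055, 0.373], [-1.0, 0.02, -0.008, -0.041], [-0.007, 0.055, 0.998, 1.689], [0.0, 0.0, 0.0, 1.0]]}
0.1 [ 0.25451275 -0.57025345  0.22159556] [[-0.913 -0.407 -0.001]
 [-0.407  0.913  0.002]
 [ 0.     0.002 -1.   ]] [-0.57961952 -0.13348807 -0.68969144]
```

View pics/top0.png

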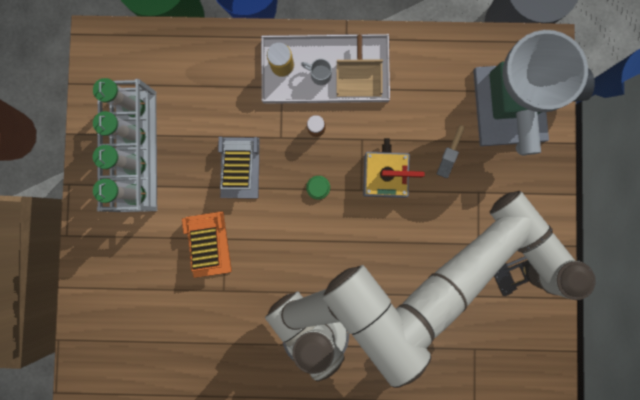

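View pics/scene0.png

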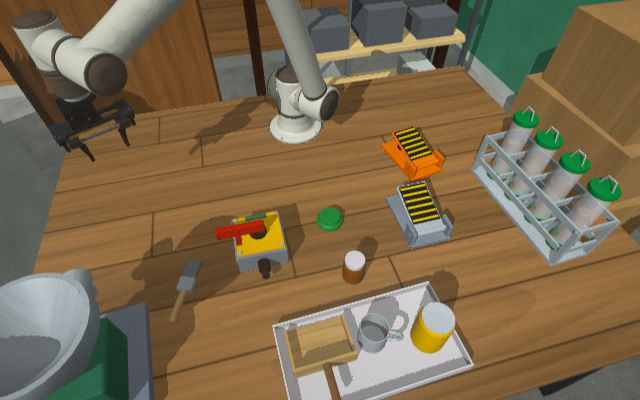

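The top view shows the candidates. The grey treadle unit is at (238,168), with an orange look-alike at (207,245) to leave alone. The isolator is at (387,174) with its red lever pointing right to (425,174), which is OFF. The base is at (318,187), the jar at (316,125) and the brush at (450,160). The scene view agrees: isolator (260,240), grey treadle (420,210), orange (412,150). I choose the grey treadle and the only isolator.

```bash
python3 - <<'E'
from h import *
D={n:np.load(n+'0.npz') for n in('scene','top')}
for n in D:
    p,d=D[n]['p'],D[n]['d']; W=world(n,d); hsv=cv2.cvtColor(p,cv2.COLOR_RGB2HSV); H,S,V=cv2.split(hsv); Z=W[...,2]
    inw=lambda x0,x1,y0,y1:(W[...,0]>x0)&(W[...,0]<x1)&(W[...,1]>y0)&(W[...,1]<y1)&(d>0)
    red=((H<6)|(H>174))&(S>170)&(V>90)&inw(.3,.7,-.45,-.05)&(Z>.07)
    yel=(H>20)&(H<34)&(S>150)&inw(.3,.6,-.4,-.05)
    tre=inw(.35,.65,.12,.4)&(Z>.045)&(Z<.1)&~((H<18)&(S>180))
    stp=(H>20)&(H<34)&(S>130)&inw(.36,.65,.12,.42)&(Z>.04)
    ped=inw(.36,.65,.1,.42)&(Z>.008)&(S<70)
    for k,m in dict(red=red,yel=yel,tre=tre,stp=stp,ped=ped,grn=(H>50)&(H<80)&(S>120)&inw(.35,.6,-.1,.12)).items():
        q=W[m]
        if len(q)<5: print(n,k,len(q));continue
        b=cv2.minAreaRect(q[:,:2].astype(np.float32))
        print(n,k,len(q),'med',np.round(np.median(q,0),3),'rect',np.round(b[0],3),np.round(b[1],3),round(b[2],1),'lo',np.round(np.percentile(q,2,0),3),'hi',np.round(np.percentile(q,98,0),3))
p=D['top']['p'][...,::-1]
cv2.imwrite('pics/c.png',np.hstack([cv2.resize(p[120:220,190:290],(400,400),interpolation=2),cv2.resize(p[120:220,340:440],(400,400),interpolation=2)]))
E
```

```text
scene red 549 med [ 0.528 -0.27   0.11 ] rect [ 0.533 -0.265] [0.129 0.034] 86.3 lo [ 0.518 -0.324  0.076] hi [ 0.543 -0.204  0.123]
scene yel 1115 med [ 0.549 -0.198  0.075] rect [ 0.491 -0.218] [0.128 0.192] 89.2 lo [ 0.461 -0.278  0.071] hi [ 0.586 -0.156  0.079]
scene tre 1687 med [0.556 0.258 0.064] rect [0.549 0.26 ] [0.171 0.125] 0.4 lo [0.471 0.2   0.046] hi [0.629 0.315 0.085]
scene stp 537 med [0.538 0.26  0.07 ] rect [0.532 0.26 ] [0.114 0.083] 0.8 lo [0.477 0.221 0.055] hi [0.587 0.298 0.085]
scene ped 2112 med [0.589 0.241 0.046] rect [0.54  0.259] [0.201 0.125] 0.3 lo [0.453 0.198 0.011] hi [0.638 0.316 0.084]
scene grn 458 med [ 0.492 -0.003  0.028] rect [ 0.486 -0.001] [0.077 0.067] 80.3 lo [ 0.455 -0.036  0.005] hi [0.517 0.033 0.032]
top red 226 med [ 0.52  -0.27   0.117] rect [ 0.518 -0.263] [0.047 0.124] 13.1 lo [ 0.503 -0.323  0.072] hi [ 0.541 -0.202  0.124]
top yel 966 med [ 0.533 -0.205  0.072] rect [ 0.522 -0.218] [0.121 0.122] 88.2 lo [ 0.468 -0.271  0.065] hi [ 0.581 -0.159  0.08 ]
top tre 1459 med [0.535 0.26  0.064] rect [0.488 0.283] [0.148 0.325] 73.7 lo [0.365 0.202 0.046] hi [0.622 0.319 0.084]
top stp 431 med [0.525 0.26  0.067] rect [0.53  0.261] [0.109 0.078] 1.0 lo [0.477 0.224 0.05 ] hi [0.584 0.296 0.085]
top ped 1475 med [0.55  0.245 0.043] rect [0.539 0.258] [0.196 0.125] 0.9 lo [0.442 0.198 0.009] hi [0.634 0.318 0.082]
top grn 302 med [ 0.482 -0.001  0.027] rect [ 0.481 -0.002] [0.063 0.062] 1.1 lo [ 0.452 -0.03   0.013] hi [0.511 0.028 0.034]
```

View pics/c.png

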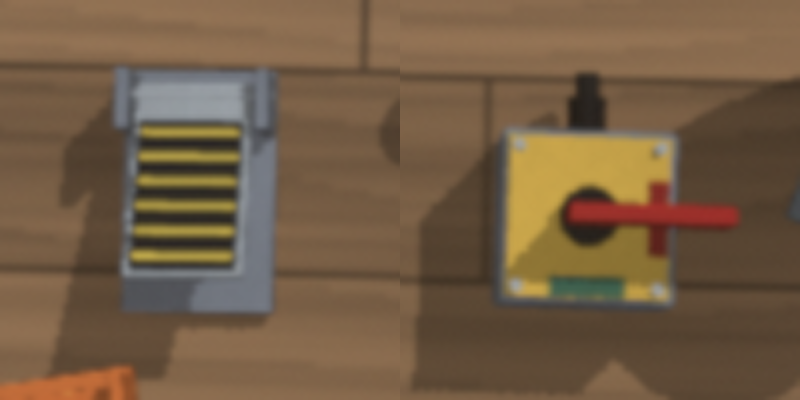

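The crop confirms both: the grey unit's striped treadle has its free end towards the robot, and the lever sits over the red mark. The pivot is about (0.522,-0.218) and the press point about (0.485,0.259). I'll push the lever with shut fingers from its +x side. First I square the tool and move over.

>>> jog_arm(
  plan="0 0 0 0 0 1 1; 0 0 0 0 0 1 1; 0 0 0 0 0 1 1; -1 0.9 0 0 0 0 1; -1 0.9 0 0 0 0 1; -1 0.9 0 0 0 0 1; -1 0.9 0 0 0 0 1; -1 0.9 0 0 0 0 1; -1 0.9 0 0 0 0 1; -1 0.9 0 0 0 0 1",
)

```text
time_s: 1.1
tcp_pos: [0.4303, -0.4118, 0.2221]
ee_rot: [[-1.0, -0.001, -0.001], [-0.001, 1.0, 0.001], [0.001, 0.001, -1.0]]
wrist_force: [0.1, -0.1, 0.2]
gripper_width: 0.177
gripper_force: 0.0
```

>>> jog_arm(
  plan="-1 0.9 0 0 0 0 1; -1 0.9 0 0 0 0 1; -1 0.9 0 0 0 0 1; -1 0.9 0 0 0 0 1; -1 0.9 0 0 0 0 1; 0 0 0.6 0 0 0 1; 0 0 0.6 0 0 0 1; 0 0 0.3 0 0 0 1; 0 0 0 0 0 0 1; 0 0 0 0 0 0 1",
)

```text
time_s: 2.1
tcp_pos: [0.5546, -0.3008, 0.1854]
ee_rot: [[-1.0, -0.001, 0.0], [-0.001, 1.0, -0.0], [-0.0, -0.0, -1.0]]
wrist_force: [0.6, 0.3, 0.8]
gripper_width: 0.004
gripper_force: 0.0
```

```bash
python3 - <<'E'
from h import *
a=r.capture('wrist')[0];b=r.capture('top')[0];c=r.capture('scene')[0]
f=lambda p,x,y,w,h:cv2.resize(p[y:y+h,x:x+w],(400,300),interpolation=2)
cv2.imwrite('pics/d.png',np.hstack([f(a,0,0,640,400),f(c,180,150,160,120)])[...,::-1])
print(r.sense()['tcp_pos'],r.sense()['gripper_width'])
E
```

```text
[ 0.55478357 -0.30082681  0.18601626] 0.005269042894300661
```

View pics/d.png

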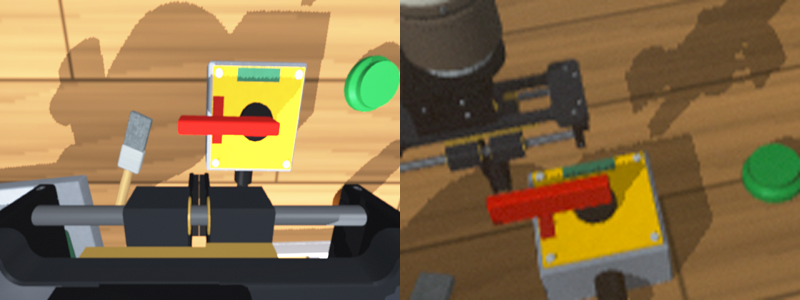

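The wrist view (left half) shows the shut fingers at (200,200), on the +x side of the lever at (230,125) and near its outer end. The brush at (135,140) and the base are clear. I descend and come up to the blade.

>>> jog_arm(
  plan="0 0 0.9 0 0 0 1; 0 0 0.9 0 0 0 1; 0 0 0.9 0 0 0 1; 0 0 0.9 0 0 0 1; 0 0 0 0 0 0 1; 0 0 0 0 0 0 1; 0.2 0 0 0 0 0 1; 0.2 0 0 0 0 0 1; 0 0 0 0 0 0 1; 0 0 0 0 0 0 1",
)

```text
time_s: 3.25
tcp_pos: [0.5446, -0.3006, 0.0959]
ee_rot: [[-1.0, -0.001, 0.001], [-0.001, 1.0, -0.0], [-0.001, -0.0, -1.0]]
wrist_force: [0.1, 0.0, -0.1]
gripper_width: 0.002
gripper_force: 0.0
```

>>> jog_arm(
  plan="0.2 0 0 0 0 0 1; 0.47 -0.07 0 0 0 1 1; 0.47 -0.07 0 0 0 1 1; 0.47 -0.07 0 0 0 1 1; 0.47 -0.07 0 0 0 1 1; 0.47 -0.07 0 0 0 1 1; 0.47 -0.07 0 0 0 1 1; 0.47 -0.07 0 0 0 1 1; 0.47 -0.07 0 0 0 1 1; 0 0 0 0 0 0 1",
)

```text
time_s: 4.25
tcp_pos: [0.4532, -0.2696, 0.0952]
ee_rot: [[-0.44, 0.898, -0.001], [0.898, 0.44, 0.0], [0.001, -0.0, -1.0]]
wrist_force: [-0.2, -0.4, 0.3]
gripper_width: 0.005
gripper_force: 0.0
```

>>> jog_arm(
  plan="0.47 -0.07 0 0 0 1 1; 0.47 -0.07 0 0 0 1 1; 0.47 -0.07 0 0 0 1 1; 0 0 0 0 0 0.25 1; 0.1 0 0 0 0 0 1; 0 0 0 0 0 0 1; 0 0 0 0 0 0 1; 0 0 0 0 0 0 1; 0 0 0 0 0 0 1; 0 0 0 0 0 0 1",
)

```text
time_s: 5.25
tcp_pos: [0.4386, -0.2363, 0.095]
ee_rot: [[-0.001, 1.0, -0.0], [1.0, 0.001, 0.0], [0.0, -0.0, -1.0]]
wrist_force: [0.0, -0.5, 0.1]
gripper_width: 0.01
gripper_force: 0.0
```

```bash
python3 - <<'E'
from h import *
a=r.capture('wrist')[0];c=r.capture('scene')[0]
f=lambda p,x,y,w,h:cv2.resize(p[y:y+h,x:x+w],(400,300),interpolation=2)
cv2.imwrite('pics/e.png',np.hstack([f(a,0,0,640,400),f(c,180,150,160,120)])[...,::-1])
E
```

```text
(no output)
```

View pics/e.png

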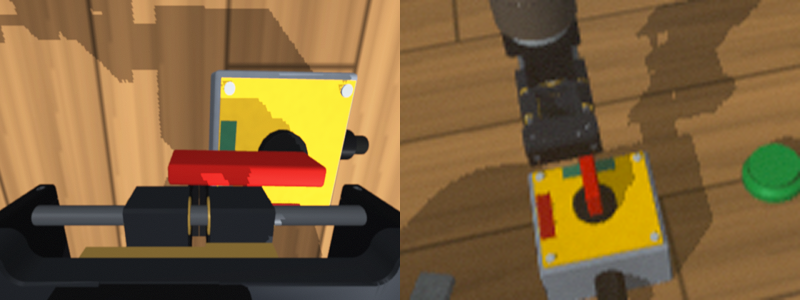

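The lever now lies over the green mark (scene half, (590,180)), home at ON, with the fingers beside it. I back off, rise, and travel to the treadle.

>>> jog_arm(
  plan="-0.6 0 0 0 0 0 1; 0 0 -1 0 0 0 1; 0 0 -1 0 0 0 1; 0 0 -1 0 0 0 1; 0 0 -1 0 0 0 1; 1 0.1 0 0 0 0 1; 1 0.1 0 0 0 0 1; 1 0.1 0 0 0 0 1; 1 0.1 0 0 0 0 1; 1 0.1 0 0 0 0 1",
)

```text
time_s: 6.35
tcp_pos: [0.4503, -0.1468, 0.1948]
ee_rot: [[-0.029, 1.0, 0.001], [0.999, 0.029, 0.035], [0.035, 0.002, -0.999]]
wrist_force: [0.1, 0.2, -1.6]
gripper_width: 0.01
gripper_force: 0.0
```

>>> jog_arm(
  plan="1 0.1 0 0 0 0 1; 1 0.1 0 0 0 0 1; 1 0.1 0 0 0 0 1; 1 0.1 0 0 0 0 1; 1 0.1 0 0 0 0 1; 1 0.1 0 0 0 0 1; 1 0.1 0 0 0 0 1; 1 0.1 0 0 0 0 1; 1 0.1 0 0 0 0 1; 1 0.1 0 0 0 0 1",
)

```text
time_s: 7.35
tcp_pos: [0.463, 0.0003, 0.2028]
ee_rot: [[-0.162, 0.987, -0.01], [0.968, 0.161, 0.191], [0.19, 0.021, -0.982]]
wrist_force: [-0.5, 0.1, 0.8]
gripper_width: 0.001
gripper_force: 0.0
```

```bash
python3 - <<'E'
from h import *
s=r.sense();print(np.round(s['joints'],1),np.round(s['joint_velocities'],1),s['tcp_pos'],np.round(s['ee_rot'],3),s['time_s'])
E
```

```text
[  12.3    8.1  -18.1  -12.3  -62.6 -177.4] [11.5 -0.5  4.2 -9.3 -2.8  0. ] [4.63009121e-01 3.21773500e-04 2.02817724e-01] [[-0.162  0.987 -0.01 ]
 [ 0.968  0.161  0.191]
 [ 0.19   0.021 -0.982]] 7.35
```

Joint 6 hit its range, so I unwind the tool yaw.

>>> jog_arm(
  plan="0 0 0 0 0 -1 1; 0 0 0 0 0 -1 1; 0 0 0 0 0 -1 1; 0 0 0 0 0 -1 1; 0 0 0 0 0 -1 1; 0 0 0 0 0 -1 1; 0 0 0 0 0 -1 1; 0 0 0 0 0 -1 1; 0 0 0 0 0 -1 1; 0 0 0 0 0 -1 1",
)

```text
time_s: 8.35
tcp_pos: [0.463, -0.0003, 0.2028]
ee_rot: [[-1.0, 0.007, -0.01], [0.005, 0.982, 0.19], [0.011, 0.19, -0.982]]
wrist_force: [-0.3, 0.2, -0.2]
gripper_width: 0.005
gripper_force: 0.0
```

```bash
cat > fix.py <<'E'
from h import *
from scipy.spatial.transform import Rotation as R
s=r.sense();M=s['ee_rot'];print(np.round(s['joints'],1),s['tcp_pos'],np.round(M,3))
G=np.diag([-1.,1,-1])
rv=R.from_matrix(M.T@G).as_rotvec(degrees=True);print('turn units',np.round(rv/8,2))
E
python3 fix.py
```

```text
[ 12.3   8.1 -18.1 -12.2 -62.6 -97.1] [ 4.63003815e-01 -3.11408720e-04  2.02770970e-01] [[-1.     0.007 -0.01 ]
 [ 0.005  0.982  0.19 ]
 [ 0.011  0.19  -0.982]]
turn units [ 1.37 -0.08 -0.04]
```

>>> jog_arm(
  plan="0 0 0 0.68 -0.04 -0.02 1; 0 0 0 0.68 -0.04 -0.02 1; 0 1 0 0 0 0 1; 0 1 0 0 0 0 1; 0 1 0 0 0 0 1; 0 1 0 0 0 0 1; -0.2 1 0 0 0 0 1; -0.2 1 0 0 0 0 1; -0.2 1 0 0 0 0 1; -0.2 1 0 0 0 0 1",
)

```text
time_s: 9.35
tcp_pos: [0.4842, 0.2007, 0.2029]
ee_rot: [[-1.0, 0.006, -0.001], [0.006, 1.0, 0.001], [0.001, 0.001, -1.0]]
wrist_force: [0.1, -0.1, 0.6]
gripper_width: 0.004
gripper_force: 0.0
```

>>> jog_arm(
  plan="0 1 0 0 0 0 1; 0 1 0 0 0 0 1; 0 0.4 0 0 0 0 1; 0 0 1 0 0 0 1; 0 0 1 0 0 0 1; 0 0 1 0 0 0 1; 0 0 0.7 0 0 0 1; 0 0 0 0 0 0 1; 0 0 0 0 0 0 1; 0 0 0 0 0 0 1",
)

```text
time_s: 10.35
tcp_pos: [0.4854, 0.2596, 0.1117]
ee_rot: [[-1.0, 0.006, 0.001], [0.006, 1.0, 0.002], [-0.001, 0.002, -1.0]]
wrist_force: [-0.4, -0.3, 0.5]
gripper_width: 0.007
gripper_force: 0.0
```

```bash
python3 fix.py; python3 - <<'E'
from h import *
a=r.capture('wrist')[0];c=r.capture('scene')[0]
f=lambda p,x,y,w,h:cv2.resize(p[y:y+h,x:x+w],(400,300),interpolation=2)
cv2.imwrite('pics/f.png',np.hstack([f(a,0,0,640,400),f(c,200,110,280,210)])[...,::-1])
E
```

```text
[ 4.500e+01  2.090e+01 -1.880e+01 -1.000e-01 -5.010e+01 -1.353e+02] [0.48535349 0.25956331 0.11169574] [[-1.     0.006  0.001]
 [ 0.006  1.     0.002]
 [-0.001  0.002 -1.   ]]
turn units [ 0.02  0.01 -0.05]
```

View pics/f.png

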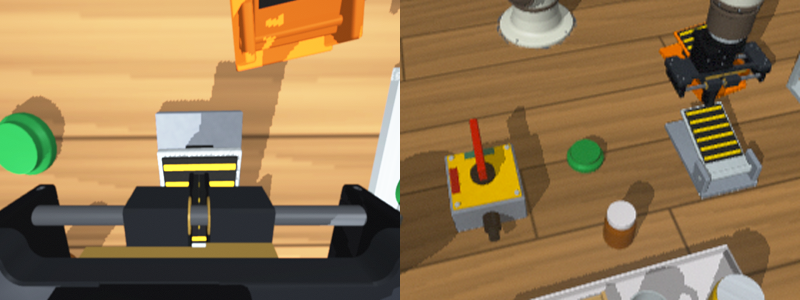

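The shut fingers are over the treadle's middle line near its free end (wrist half, (198,180)). The lever is still ON (scene half, (478,150)). Now I press.

>>> jog_arm(
  plan="0 0 0.4 0 0 0 1; 0 0 0.4 0 0 0 1; 0 0 0.3 0 0 0 1; 0 0 0.3 0 0 0 1; 0 0 0.3 0 0 0 1; 0 0 0.3 0 0 0 1; 0 0 0.2 0 0 0 1; 0 0 0.2 0 0 0 1; 0 0 0 0 0 0 1; 0 0 0 0 0 0 1",
)

```text
time_s: 11.45
tcp_pos: [0.4832, 0.2587, 0.0514]
ee_rot: [[-1.0, 0.006, -0.003], [0.006, 1.0, -0.001], [0.003, -0.001, -1.0]]
wrist_force: [-7.3, 0.2, 13.4]
gripper_width: 0.003
gripper_force: 6.7
```

>>> jog_arm(
  plan="0 0 0.08 0 0 0 1; 0 0 0 0 0 0 1; 0 0 0 0 0 0 1; 0 0 0 0 0 0 1; 0 0 0 0 0 0 1; 0 0 0 0 0 0 1; 0 0 0 0 0 0 1; 0 0 0 0 0 0 1; 0 0 0 0 0 0 1; 0 0 0 0 0 0 1",
)

```text
time_s: 12.45
tcp_pos: [0.4832, 0.2587, 0.0511]
ee_rot: [[-1.0, 0.005, -0.003], [0.005, 1.0, -0.001], [0.003, -0.001, -1.0]]
wrist_force: [-11.8, -0.4, 23.1]
gripper_width: 0.003
gripper_force: 11.6
```

The force jumped from 13 to 23 N for 0.3 mm, so it is on its stop. I hold one more second, then release.

>>> jog_arm(
  plan="0 0 0 0 0 0 1; 0 0 0 0 0 0 1; 0 0 0 0 0 0 1; 0 0 0 0 0 0 1; 0 0 0 0 0 0 1; 0 0 0 0 0 0 1; 0 0 0 0 0 0 1; 0 0 0 0 0 0 1; 0 0 0 0 0 0 1; 0 0 0 0 0 0 1",
)

```text
time_s: 13.45
tcp_pos: [0.4832, 0.2587, 0.051]
ee_rot: [[-1.0, 0.005, -0.003], [0.005, 1.0, -0.001], [0.003, -0.001, -1.0]]
wrist_force: [-10.9, -1.3, 22.8]
gripper_width: 0.005
gripper_force: 11.6
```

>>> jog_arm(
  plan="0 0 -0.3 0 0 0 1; 0 0 -0.4 0 0 0 1; 0 0 -0.6 0 0 0 1; 0 0 -0.8 0 0 0 1; 0 0 -1 0 0 0 1; 0 0 -1 0 0 0 1; 0 0 -1 0 0 0 1; 0 0 -0.6 0 0 0 1; 0 0 0 0 0 0 1; 0 0 0 0 0 0 1",
)

```text
time_s: 14.45
tcp_pos: [0.4842, 0.2588, 0.1898]
ee_rot: [[-1.0, 0.007, -0.002], [0.007, 1.0, 0.0], [0.002, 0.0, -1.0]]
wrist_force: [-0.7, -0.9, -0.1]
gripper_width: 0.005
gripper_force: 0.0
```

```bash
python3 fix.py; python3 - <<'E'
from h import *
for n in('scene','top'):
    p,d=r.capture(n);W=world(n,d);H,S,V=cv2.split(cv2.cvtColor(p,cv2.COLOR_RGB2HSV))
    ins=lambda x0,x1,y0,y1:(W[...,0]>x0)&(W[...,0]<x1)&(W[...,1]>y0)&(W[...,1]<y1)&(d>0)
    m=(H>20)&(H<34)&(S>130)&ins(.36,.65,.12,.42)&(W[...,2]>.03);q=W[m];print(n,'stripe',len(q),'z',np.round(np.percentile(q[:,2],[2,50,98]),3))
    m=((H<6)|(H>174))&(S>170)&(V>90)&ins(.3,.7,-.45,-.05)&(W[...,2]>.095);q=W[m];print('lever',len(q),np.round(np.median(q,0),3),np.round(cv2.minAreaRect(q[:,:2].astype(np.float32)),3) if 0 else '',np.round(np.percentile(q,2,0),3),np.round(np.percentile(q,98,0),3))
E
```

```text
[ 4.500e+01  1.630e+01 -1.310e+01 -1.000e-01 -6.080e+01 -1.353e+02] [0.48422353 0.25876332 0.18976622] [[-1.     0.007 -0.002]
 [ 0.007  1.     0.   ]
 [ 0.002  0.    -1.   ]]
turn units [ 0.   -0.01 -0.05]
scene stripe 619 z [0.055 0.072 0.29 ]
lever 182 [ 0.49  -0.218  0.121]  [ 0.422 -0.225  0.103] [ 0.542 -0.211  0.124]
top stripe 144 z [0.047 0.058 0.068]
lever 182 [ 0.476 -0.216  0.118]  [ 0.417 -0.224  0.109] [ 0.535 -0.21   0.125]
```

The treadle is up again and the lever is at ON (blade at y≈-0.217). I return to the lever's +y side.

>>> jog_arm(
  plan="0.2 -1 0 0 0 0 1; 0.2 -1 0 0 0 0 1; 0.2 -1 0 0 0 0 1; 0.2 -1 0 0 0 0 1; 0.2 -1 0 0 0 0 1; 0.2 -1 0 0 0 0 1; 0.2 -1 0 0 0 0 1; 0.2 -1 0 0 0 0 1; 0.2 -1 0 0 0 0 1; 0 -1 0 0 0 0 1",
)

```text
time_s: 15.55
tcp_pos: [0.4367, 0.0081, 0.1896]
ee_rot: [[-1.0, 0.006, -0.003], [0.006, 1.0, -0.0], [0.003, -0.0, -1.0]]
wrist_force: [0.6, -0.1, -0.0]
gripper_width: 0.004
gripper_force: 0.0
```

>>> jog_arm(
  plan="0 -1 0 0 0 0 1; 0 -1 0 0 0 0 1; 0 -1 0 0 0 0 1; 0 -1 0 0 0 0 1; 0 -1 0 0 0 0 1; 0 -1 0 0 0 0 1; 0 -1 0 0 0 0 1; 0 -0.4 0 0 0 0 1; 0 0 0 0 0 0 1; 0 0 0 0 0 0 1",
)

```text
time_s: 16.55
tcp_pos: [0.4365, -0.1754, 0.19]
ee_rot: [[-1.0, 0.007, -0.002], [0.007, 1.0, 0.001], [0.002, 0.001, -1.0]]
wrist_force: [0.1, -0.2, 0.7]
gripper_width: -0.002
gripper_force: 0.0
```

>>> jog_arm(
  plan="0 0 1 0 0 0 1; 0 0 1 0 0 0 1; 0 0 1 0 0 0 1; 0 0 0.75 0 0 0 1; 0 0 0 0 0 0 1; 0 -0.2 0 0 0 0 1; 0 -0.2 0 0 0 0 1; 0 0 0 0 0 0 1; 0 0 0 0 0 0 1; 0 0 0 0 0 0 1",
)

```text
time_s: 17.55
tcp_pos: [0.4369, -0.1858, 0.0973]
ee_rot: [[-1.0, 0.007, 0.0], [0.007, 1.0, 0.001], [-0.0, 0.001, -1.0]]
wrist_force: [0.1, -0.5, 0.4]
gripper_width: 0.005
gripper_force: 0.0
```

>>> jog_arm(
  plan="0 -0.25 0 0 0 0 1; 0.11 -0.48 0 0 0 -1 1; 0.11 -0.48 0 0 0 -1 1; 0.11 -0.48 0 0 0 -1 1; 0.11 -0.48 0 0 0 -1 1; 0.11 -0.48 0 0 0 -1 1; 0.11 -0.48 0 0 0 -1 1; 0.11 -0.48 0 0 0 -1 1; 0.11 -0.48 0 0 0 -1 1; 0 0 0 0 0 0 1",
)

```text
time_s: 18.55
tcp_pos: [0.4613, -0.2835, 0.0967]
ee_rot: [[-0.445, -0.895, 0.0], [-0.895, 0.445, 0.0], [-0.0, -0.0, -1.0]]
wrist_force: [-0.8, -0.1, -0.3]
gripper_width: 0.008
gripper_force: 0.0
```

>>> jog_arm(
  plan="0.11 -0.48 0 0 0 -1 1; 0.11 -0.48 0 0 0 -1 1; 0.11 -0.48 0 0 0 -1 1; 0 0 0 0 0 0 1; 0 0 0 0 0 0 1; 0 0 0 0 0 0 1; 0 0 0 0 0 0 1; 0 0 0 0 0 0 1; 0 0 0 0 0 0 1; 0 0 0 0 0 0 1",
)

```text
time_s: 19.55
tcp_pos: [0.4917, -0.3014, 0.0968]
ee_rot: [[-0.042, -0.999, -0.001], [-0.999, 0.042, 0.001], [-0.001, 0.001, -1.0]]
wrist_force: [-1.1, -0.6, -0.0]
gripper_width: 0.005
gripper_force: 0.0
```

```bash
python3 fix.py; python3 - <<'E'
from h import *
a=r.capture('wrist')[0];c=r.capture('scene')[0]
f=lambda p,x,y,w,h:cv2.resize(p[y:y+h,x:x+w],(400,300),interpolation=2)
cv2.imwrite('pics/g.png',np.hstack([f(a,0,0,640,400),f(c,180,150,160,120)])[...,::-1])
E
```

```text
[-15.4  24.3 -15.9  -0.  -49.9  13.1] [ 0.49168769 -0.30136457  0.09681259] [[-0.042 -0.999 -0.001]
 [-0.999  0.042  0.001]
 [-0.001  0.001 -1.   ]]
turn units [ 1.000e-02 -0.000e+00  1.095e+01]
```

View pics/g.png

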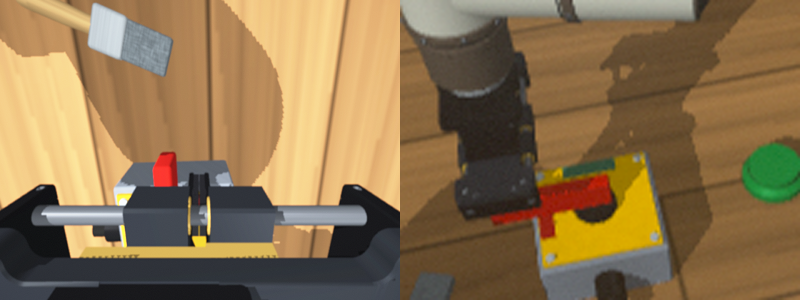

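The lever lies over the red mark again (scene half, (560,200)), and the brush is untouched. I back off towards -x, rise, and check.

>>> jog_arm(
  plan="0 0.4 0 0 0 0 1; 0 0.6 0 0 0 0 1; 0 0 -1 0 0 0 1; 0 0 -1 0 0 0 1; 0 0 -1 0 0 0 1; 0 0 -1 0 0 0 1; 0 0.5 -1 0 0 0 1; 0 0 0 0 0 0 1; 0 0 0 0 0 0 1; 0 0 0 0 0 0 1",
)

```text
time_s: 20.65
tcp_pos: [0.4536, -0.2996, 0.2206]
ee_rot: [[-0.042, -0.999, -0.003], [-0.999, 0.042, 0.002], [-0.002, 0.003, -1.0]]
wrist_force: [-0.0, 0.3, 0.3]
gripper_width: 0.008
gripper_force: 0.0
```

```bash
python3 - <<'E'
from h import *
p,d=r.capture('scene');q=np.load('scene0.npz')['p']
cv2.imwrite('pics/h.png',np.hstack([cv2.resize(x[130:330,140:480],(400,235)) for x in(q,p)])[...,::-1])
m=lambda p:((lambda h:((h[...,0]<6)|(h[...,0]>174))&(h[...,1]>170)&(h[...,2]>90))(cv2.cvtColor(p,cv2.COLOR_RGB2HSV)))[200:250,200:290]
a,b=m(q),m(p);print('red lever px before/now/common',a.sum(),b.sum(),(a&b).sum())
print(r.sense()['tcp_pos'],r.sense()['wrist_force'])
E
```

```text
red lever px before/now/common 549 556 527
[ 0.45368888 -0.29965357  0.2204289 ] [-0.10662997  0.80657716 -0.97708267]
```

View pics/h.png

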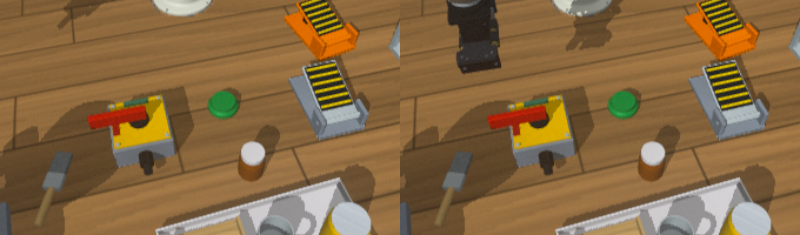

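In the before/after pair, the lever (515,118 now), treadle, base, jar and brush are all where they started, and the gripper is clear. I'm handing in.

```bash
python3 -c "
from station import r
print(r.finish_job())"
```

```text
the job is handed in; nothing more can be done
None
```

The auger test run is done and handed in at about 21 s; no verdict came back. The lever went to ON, the treadle was held on its stop for about 2 s and sprang back up, and the lever is home at OFF, with the base, jar and brush unmoved in the before/after picture.

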